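# Flip the length stop down and set a batten against it

## Robot

A 7-joint arm with a two-finger parallel gripper is mounted at the origin on the work surface. World frame = base frame: x ahead of the robot, y to its left, z up, the work surface at z = 0. Lengths are in m, angles in rad, forces in N, time in s.
With the tool pointing down it reaches from about 0.4 to 0.875 m from the base axis. Payload 6.5 kg.
Tool frame: the origin (TCP) lies between the finger pads; the fingertips stand 8 mm ahead of it and the grasp point (between the pads) lies 11 mm behind it (bot.tip_reach is the distance from the TCP to the fingertips, in m); x points along the fingers, y is the direction in which the jaws open and shut, and the axes are right-handed (so a half turn about x gives the same grasp; the last joint's range is limited). The gripper opens to 88 mm and grips with 3 to 60 N. Pads are 18 mm wide; open, the fingers measure 123 mm over their backs; the gripper's body (75 mm by 187 mm) begins 45 mm behind the grasp point.
Start: joints at [1.139, 0.536, -0.004, 1.538, 0.003, 1.067, -0.071], TCP at [0.232, -0.607, 0.247] pointing down, gripper open.
Joint ranges: [-2.7, 2.7], [-0.37, 2.16], [-1.27, 1.26], [0.24, 2.4], [-1.31, 4.45], [0.19, 1.91], [-2.76, 2.76]. Speed limits (rad/s): [2.39, 2.39, 3.14, 3.14, 3.14, 3.14, 3.14].

## Interface

Orientations are given as a unit quaternion [x, y, z, w].
In Python, from workcell import bot, camera, finish_job, look_for, outline_of gives the robot as it stands. The module is installed in compiled form; this text tells all that it offers.
- The arm moves only by the tool send_rows, never from a script. Its argument "rows" is text: rows parted by semicolons, each of 7 numbers parted by spaces: the shift along the world's x, y, z in mm, then the turn, a rotation vector about the world's x, y, z in degrees, then the gripper's target within -1 to 1 (shut at 1, half-way at 0, fully open at -1). In form: dx dy dz rx ry rz grip; .... A call has 1 to 8 rows; each row is the pose to reach, as a shift and turn from the pose commanded when the call began; what a row does not reach only later rows make up. A row lasts 1/8 s, in which the tool goes at most 62.5 mm and 10.7 degrees, less where a joint would pass 70% of its speed; a pose out of reach is approached as far as the arm can. A call with a gripper value outside its range is refused whole. The fingers move at their own pace and stop on an object; the grip force is fixed at half the most. Time passes only in rows, so rows that repeat a pose let the fingers close. It gives the time, the measured TCP pose, the force and the opening at its end, in the units of the state.
- bot.get_obs(): the state, without advancing time (a new reading comes with each control period).
- camera(name): name is "scene" or "top" or "wrist"; returns a dict with "image" (400x640x3 uint8, red, green, blue), "range_z" (400x640 float32, m along the optical axis (not along the pixel's ray), 0 where there is no reading), "vertical_fov" (degrees; the focal length in pixels is half the picture's height over the tangent of half this angle, whatever the lens; pixels are square), "cx", "cy" (the principal point, pixels), "rvec" (rotation vector, rad) and "tvec" (3), from world to camera coordinates, as OpenCV has them; the wrist camera has in their place "hand_eye" (4x4, takes a point from camera to tool coordinates, whose origin is the TCP and whose axes are the tool frame's). Camera axes: x right, y down, z forward; pixel columns grow to the right and rows downward; lengths in m; the calibration is good to about 2 mm. A picture is of the moment at which its call begins: read the wrist's pose just before it.
- finish_job(): hands the job in, once; it reports no verdict.
Trained networks look in a picture, given as the dict that the camera call returned (one of the last four; its "shot" number tells which), for a name from the list of things; names that differ only in an ending like _2 or _b are one class to them, and where a whole thing is asked for, a point or a joint stands for the part that bears it (a point fixed in the world has none). Each returns a list of dicts, best first, with "p" (0 to 1); they miss things now and then, are a little off and sometimes report something else, mostly with a low value. They report only what shows in the picture. A call takes as long as a camera call. They do not tell look-alikes from the thing itself.
- look_for(picture, thing): "rect" ([left, top, right, bottom] in pixels, round what is visible of it).
- outline_of(picture, thing): "mask" (400x640 bool, what is visible of it) and "rect" ([left, top, right, bottom] in pixels, round what is visible of it).
The state is a dict: "time_s": time; "q": joint angles; "qd": joint speeds; "joint_torque": joint torques, N m; "ee_pos": TCP position; "eef_rot": TCP orientation; "contact_force": force on the tool from outside, world axes, zero at the start; "moment": the same for the moment, N m; "opening": opening from 0.0 (shut) to 1.0 (fully open).
Only numpy, scipy, OpenCV 4.12 (cv2) and the standard library are available. Lean on these libraries where they do the work, as an engineer would, in place of code of your own. Each camera call takes 0.05 s, during which the arm holds its last target. There are 200 camera calls.

## Task

Set the batten up in the cut-off jig for its next saw cut: tip the raised stop arm on the fence over past its snap point, without forcing it, so that it springs fully down. Then slide the batten along the deck until it lies flush against the fence and is pushed up snugly, with a light push of about 5 N, against the stop; the stop is only lightly clamped, so take care not to shift it along the fence. Back away and leave the batten lying there, and do not disturb the other things on the table.

Things in the scene. Friction and masses are not known exactly. Their poses are not given: they have to be found in the camera images.
- jig: Fixed aluminium cut-off jig, 116 x 500 mm, on the table. Origin: centre of its underside; x to its back, y along the fence, z up. Grey laminate deck: top 18 mm above the origin, from x = -55 to +30 mm. Fence: straight aluminium bar along y at the back, front face at x = +30 mm, 20 mm thick, top 32 mm above the deck. The stop sits on it somewhere at y = 70 to 130 mm.
- saw_cut (a point): Point on the saw cut, where fence face and deck top meet at the jig's y = 0; the jig's axes. Dark steel saw guides, 23 mm wide along y on 40 mm feet, stand at the deck's front edge (76 to 85 mm before the fence face) and behind the fence, up to 44 mm above the deck.
- carriage: Black block of the length stop, 36 mm wide, clamped on the fence by a thumb screw. Pushed along the fence it holds up to about 10 N, then slips. Origin: where fence face and deck top meet, in the plane of the stop face; the jig's axes. It carries the stop arm, whose -y side is the stop face that the batten's end must meet. More than 15 N from the fingers on block or arm is forcing it.
- hinge (a point): Point on the stop arm's hinge axis, which runs along the jig's y, 50 mm above the deck and 6 mm behind the fence face; in the middle of the 18 mm wide arm, so 9 mm to +y of the stop face. The block's side plates reach 57 mm above the deck.
- flip_arm (a joint): Angle of the L-shaped steel stop arm, rad. 0 = up, leg sticking out nearly level to the front. 1.7 = down, leg hanging 7 to 21 mm before the fence face to 3 mm above the deck. An over-centre spring drives it from the snap point (about 0.9) to either stop. 4 to 8 N at the pad tips it if the push follows the pad's arc, forward and down; pushed straight down, the finger rubs to the elbow and jams.
- thumb_pad (a point): Point on the ribbed rubber pad (16 x 22 mm) near the free end of the stop arm's leg, 47 mm from the hinge axis. It looks up while the arm is up (then 82 mm above the deck, 28 mm before the fence face) and to the front when the arm is down. Axes: the arm's, the jig's when it is down.
- batten: Loose plain wooden batten, 24 x 24 x 240 mm, about 100 g, lying on the deck roughly along the fence, its length along its own y. Origin: centre of its underside. At the start it lies 3 to 35 mm clear of the fence and 30 to 130 mm short of the stop face.
- batten_head (a point): Bottom centre of the batten's end that looks to the jig's +y, the end that must meet the stop (12 mm from each side face).
- batten_tail (a point): Bottom centre of the batten's other end (towards the jig's -y), where it can be pushed.
- glue: White glue bottle, 54 mm across, 130 mm tall, behind the jig; leave it alone. Origin: centre of its base.
- tape: Roll of masking tape lying flat, 96 mm across, 25 mm high, behind the jig; leave it alone. Origin: centre of its underside.
- offcut: Short wooden offcut, 24 x 65 x 24 mm, behind the jig; leave it alone. Origin: centre of its underside.
- square: Small try square lying flat before the jig's left end, dark wooden stock 75 mm long (its y), 16 mm high, steel blade to its x = 129 mm; leave it alone. Origin: under the middle of the stock.
Things that resemble listed ones, but are neither listed nor needed, are in the scene too. Of the things shaped like the batten, the wooden one is meant.

How it is judged:
By the outcome, as a careful person would: the job done as asked, in the order asked, and still so for the second after the job is handed in, with the robot touching nothing.
It also fails if it takes over 61 s, if anything falls off the work surface, if the arm or the gripper's body presses on something with over 40 N, if the wrist force passes 120 N, or if a joint passes its speed limit or range.

## Working session

There is one attempt and no reset: what is moved stays moved. The work goes in short steps, Python scripts to look and compute and a tool call to move; the robot and the scene stay as the last step left them, time stands still between calls to the robot, and variables do not carry over. Pictures are saved under pics/ and viewed, about 8 in all and at most 12, crops included, and the job is handed in when it is done.

Besides the shell and the picture viewer there is one more tool, called after "Request:" by a JSON object that holds its "op" and its "data", one argument or row to a line. send_rows: Moves the arm, as the interface text tells. Its arguments: {"type":"object","properties":{"rows":{"type":"string"}},"required":["rows"]}

```bash
mkdir -p pics; cat > h.py <<'E'
import numpy as np, cv2
from workcell import bot, camera, finish_job, look_for, outline_of
from scipy.spatial.transform import Rotation as R
def pts(c, pose=None):
    """HxWx3 world points"""
    h,w=c["range_z"].shape; f=h/2/np.tan(np.radians(c["vertical_fov"])/2)
    u,v=np.meshgrid(np.arange(w),np.arange(h)); z=c["range_z"].astype(float)
    p=np.stack([(u-c["cx"])/f*z,(v-c["cy"])/f*z,z],-1)
    if "rvec" in c:
        Rm=cv2.Rodrigues(np.array(c["rvec"],float))[0]; P=(p-np.array(c["tvec"]).ravel())@Rm
    else:
        H=np.array(c["hand_eye"]); P=p@H[:3,:3].T+H[:3,3]
        P=P@R.from_quat(pose[1]).as_matrix().T+np.array(pose[0])
    P[z==0]=np.nan
    return P
def save(c,n): cv2.imwrite("pics/"+n,c["image"][:,:,::-1])
E
python3 - <<'E'
from h import *
o=bot.get_obs(); print({k:np.round(v,3) for k,v in o.items()}, bot.tip_reach)
ims=[]
for n in("scene","top"):
    c=camera(n); P=pts(c); np.savez(n+".npz",P=P,im=c["image"]); save(c,n+"_raw.png"); 
    print(n,{k:np.round(c[k],3) for k in("vertical_fov","cx","cy","rvec","tvec")})
    for t in("jig","carriage","flip_arm","batten","glue","tape","offcut","square"):
        for r in outline_of(c,t)[:3]:
            q=P[r["mask"]]; print(t,round(r["p"],2),np.round(r["rect"]),np.round(np.nanmedian(q,0),3),np.round(np.nanpercentile(q,[3,97],axis=0),3).tolist())
E
```

```text
{'time_s': np.float64(0.0), 'q': array([ 1.139,  0.537, -0.004,  1.539,  0.003,  1.067, -0.071]), 'qd': array([ 0.001, -0.001,  0.   ,  0.001,  0.001, -0.002,  0.003]), 'joint_torque': array([ 0.0000e+00, -5.7098e+01,  9.9100e-01, -2.5160e+01, -5.6000e-02,
        1.8000e-02,  0.0000e+00]), 'ee_pos': array([ 0.232, -0.606,  0.246]), 'eef_rot': array([-0.695, -0.129,  0.695, -0.128]), 'contact_force': array([-0.406,  0.847,  0.012]), 'moment': array([-0.003, -0.015,  0.021]), 'opening': np.float64(1.002)} 0.008
scene {'vertical_fov': np.float64(57.159), 'cx': np.float64(311.366), 'cy': np.float64(202.169), 'rvec': array([ 0.848,  2.64 , -0.963]), 'tvec': array([ 0.38 , -0.296,  1.409])}
carriage 0.61 [300. 193. 327. 221.] [0.581 0.16  0.073] [[0.539, 0.142, 0.05], [0.609, 0.175, 0.101]]
flip_arm 0.46 [313. 196. 325. 212.] [0.564 0.16  0.095] [[0.539, 0.149, 0.071], [0.583, 0.166, 0.101]]
batten 0.85 [266. 152. 312. 200.] [ 0.54  -0.017  0.04 ] [[0.524, -0.138, 0.021], [0.551, 0.09, 0.043]]
batten 0.67 [334. 157. 392. 200.] [0.337 0.119 0.022] [[0.315, 0.0, 0.002], [0.358, 0.223, 0.026
[... 1198 characters left out ...]
334. 198. 421. 210.] [ 0.534 -0.031  0.043] [[0.521, -0.137, 0.025], [0.548, 0.082, 0.047]]
batten 0.85 [428. 238. 442. 330.] [ 0.317 -0.164  0.024] [[0.208, -0.181, 0.001], [0.434, -0.148, 0.029]]
glue 0.59 [352. 108. 373. 136.] [0.752 0.008 0.087] [[0.738, -0.018, 0.013], [0.778, 0.028, 0.132]]
glue 0.17 [249. 177. 439. 228.] [0.549 0.095 0.02 ] [[0.49, -0.173, 0.014], [0.592, 0.299, 0.066]]
tape 0.85 [272. 112. 306. 147.] [0.758 0.212 0.024] [[0.715, 0.167, -0.001], [0.803, 0.259, 0.03]]
offcut 0.63 [423. 115. 444. 125.] [ 0.769 -0.193  0.024] [[0.759, -0.223, 0.008], [0.784, -0.164, 0.029]]
square 0.93 [228. 268. 272. 325.] [0.311 0.296 0.009] [[0.23, 0.274, 0.001], [0.356, 0.358, 0.02]]
```

View pics/top_raw.png

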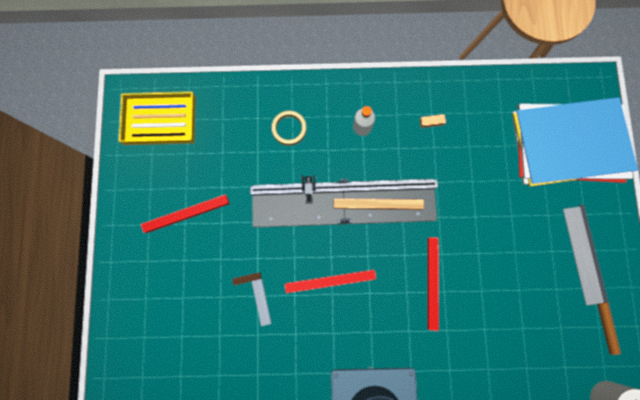

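View pics/scene_raw.png

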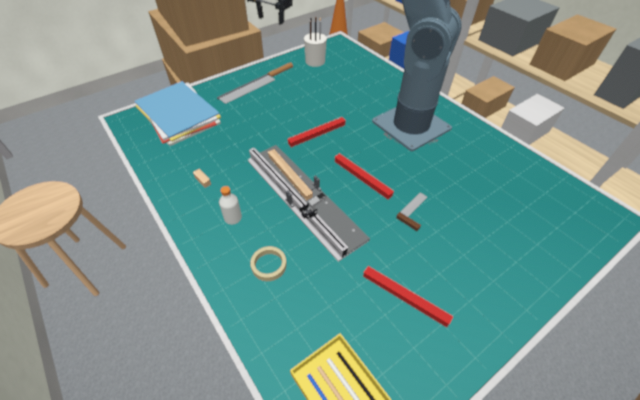

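The wooden batten lies on the jig deck (top view: 334–421, 198–210), with the stop at (308,190). The red bars are look-alikes. Next I'll get the jig yaw and the wrist camera mounting.

```bash
python3 - <<'E'
from h import *
o=bot.get_obs(); c=camera("wrist"); print(np.round(c["hand_eye"],3).tolist(),c["vertical_fov"])
for n in("top","scene"):
    P=np.load(n+".npz")["P"].reshape(-1,3)
    m=(P[:,0]>.45)&(P[:,0]<.66)&(P[:,1]>-.25)&(P[:,1]<.36)
    d=P[m&(P[:,2]>.042)&(P[:,2]<.062)&(P[:,0]>.555)]
    print(n,len(d),np.degrees(np.polyfit(d[:,1],d[:,0],1)[0])*1,np.median(d,0),d.min(0),d.max(0))
    g=P[m&(P[:,2]>.013)&(P[:,2]<.027)]
    print(cv2.minAreaRect((g[:,:2]*1000).astype(np.float32)))
E
```

```text
[[-0.0, -0.322, 0.947, -0.138], [1.0, 0.0, 0.0, -0.0], [-0.0, 0.947, 0.322, -0.084], [0.0, 0.0, 0.0, 1.0]] 68.01581640302861
top 1427 -0.6109456550223187 [0.58123436 0.05597744 0.05096952] [ 0.56842593 -0.18596718  0.04212313] [0.61103521 0.31438804 0.06191827]
((544.3236083984375, 63.496337890625), (115.97683715820312, 500.8362121582031), 0.6443653106689453)
scene 937 -0.5464874893136258 [0.58413887 0.09567617 0.04912176] [ 0.56841817 -0.18562532  0.04206799] [0.61086902 0.31415247 0.06199425]
((544.1829223632812, 62.36018371582031), (118.04531860351562, 503.6423034667969), 0.49054843187332153)
```

Request:
{"op": "send_rows", "data": {
  "rows": "45 60 0 0 0 -2 1; 90 120 0 0 0 -4 1; 130 180 0 0 0 -6 1; 160 240 0 0 0 -8 1; 190 300 0 0 0 -10 1; 215 360 0 0 0 -12 1; 240 420 0 0 0 -14 1; 265 480 0 0 0 -16 1"
}}

```text
time_s: 1.95
ee_pos: [0.4784, -0.1721, 0.2471]
eef_rot: [0.707, 0.03, -0.706, 0.03]
contact_force: [0.7, -0.4, 0.7]
opening: 0.117
```

```bash
python3 - <<'E'
from h import *
o=bot.get_obs(); print(np.round(o["q"],3), R.from_quat(o["eef_rot"]).as_matrix().round(3).tolist(), o["ee_pos"])
E
```

```text
[ 0.37   0.3   -0.136  1.903  0.05   0.941 -1.275] [[0.001, 0.085, -0.996], [-0.0, -0.996, -0.085], [-1.0, 0.0, -0.001]] [ 0.47839369 -0.17206296  0.24708521]
```

Request:
{"op": "send_rows", "data": {
  "rows": "15 55 0 0 0 -1 1; 30 110 0 0 0 -2 1; 50 165 0 0 0 -3 1; 68 227 0 0 0 -4.4 1; 68 227 0 0 0 -4.4 1; 68 227 0 0 0 -4.4 1"
}}

```text
time_s: 2.7
ee_pos: [0.5455, 0.0527, 0.2466]
eef_rot: [-0.707, -0.003, 0.707, -0.004]
contact_force: [0.4, -0.3, -1.0]
opening: 0.006
```

```bash
cat > look.py <<'E'
import sys
from h import *
o=bot.get_obs(); c=camera("wrist"); P=pts(c,(o["ee_pos"],o["eef_rot"])); n=sys.argv[1]
print(o["ee_pos"].round(4),o["opening"],np.round(o["q"],2),R.from_quat(o["eef_rot"]).as_matrix().round(3).tolist())
save(c,n+".png"); np.savez(n+".npz",P=P,im=c["image"])
for t in("carriage","flip_arm","thumb_pad","batten","hinge"):
    for r in outline_of(c,t)[:2]:
        q=P[r["mask"]]; np.save(f"{n}_{t}.npy",q); print(t,round(r["p"],2),np.round(r["rect"]),np.round(np.nanmedian(q,0),4),np.round(np.nanpercentile(q,[2,98],axis=0),4).tolist())
E
python3 look.py w1
python3 - <<'E'
from h import *
P=np.load("w1.npz")["P"]; p=P.reshape(-1,3); p=p[~np.isnan(p[:,0])]
m=(p[:,0]>.45)&(p[:,0]<.64)&(p[:,1]>-.2)&(p[:,1]<.33)
f=p[m&(p[:,2]>.044)&(p[:,2]<.056)&(p[:,0]>.56)&(p[:,0]<.605)&((p[:,1]<.12)|(p[:,1]>.19))]
for y in np.arange(-.15,.3,.05):
    s=f[abs(f[:,1]-y)<.01]
    if len(s)>5: print(round(y,2),len(s),np.percentile(s[:,0],[1,50,99]).round(4),np.median(s[:,2]).round(4))
d=p[m&(abs(p[:,2]-.018)<.004)&(p[:,0]<.54)]; print("deck",np.median(d[:,2]),d[:,:2].min(0),d[:,:2].max(0))
b=p[m&(abs(p[:,2]-.042)<.004)&(p[:,0]<.568)&(p[:,1]<.12)]; print("batten",cv2.minAreaRect((b[:,:2]*1000).astype(np.float32)),np.median(b,0))
E
```

```text
[0.5455 0.0527 0.2466] 0.005823549031997247 [-0.    0.37 -0.22  1.8   0.1   0.98 -1.83] [[-0.0, 0.01, -1.0], [-0.001, -1.0, -0.01], [-1.0, 0.001, 0.0]]
carriage 0.65 [202. 113. 249. 198.] [0.5834 0.1531 0.0757] [[0.5386, 0.1372, 0.0556], [0.6117, 0.1721, 0.1021]]
flip_arm 0.55 [210. 137. 239. 194.] [0.5644 0.1525 0.0967] [[0.5374, 0.1458, 0.0631], [0.5862, 0.1634, 0.1023]]
thumb_pad 0.83 [208. 147. 234. 201.] [0.5591 0.1531 0.0979] [[0.5374, 0.1458, 0.0878], [0.5817, 0.1629, 0.1025]]
batten 0.94 [447. 241. 498. 380.] [ 0.3757 -0.1644  0.0241] [[0.2131, -0.1846, 0.0036], [0.4443, -0.1504, 0.0258]]
batten 0.9 [293. 164. 497. 198.] [ 0.5401 -0.0295  0.0423] [[0.5245, -0.1458, 0.0222], [0.5527, 0.0838, 0.0439]]
hinge 0.8 [204. 116. 248. 199.] [0.5836 0.1529 0.0757] [[0.5396, 0.1372, 0.0567], [0.6115, 0.1715, 0.1021]]
-0.15 337 [0.5759 0.5864 0.5961] 0.0507
-0.1 336 [0.5756 0.5859 0.5955] 0.0506
-0.05 339 [0.5751 0.5854 0.595 ] 0.0505
0.0 340 [0.5746 0.5849 0.5944] 0.0505
0.05 339 [0.574  0.5843 0.6032] 0.0506
0.1 340 [0.5735 0.5838 0.5934] 0.0505
0.2 342 [0.5726 0.5828 0.5923] 0.0504
0.25 344 [0.5721 0.5824 0.5917] 0.0504
deck 0.018412522426680372 [ 0.48654757 -0.18958575] [0.53999474 0.31154517]
batten ((522.7058715820312, -30.693435668945312), (239.69520568847656, 55.2978515625), 88.39310455322266) [ 0.53796998 -0.02849289  0.04244361]
```

View pics/w1.png

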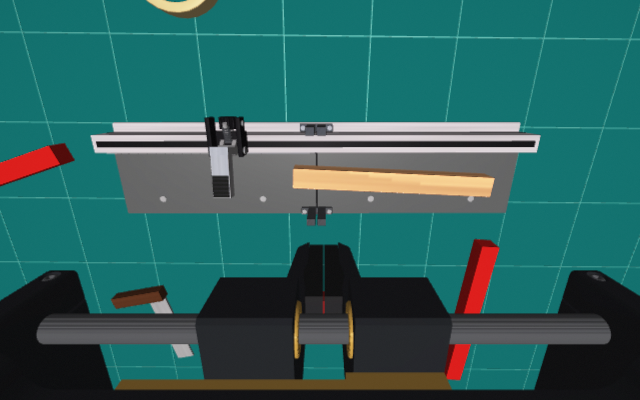

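The wrist view shows the stop arm raised, with its ribbed pad at (222,185), the hinge at (226,140) and the batten head at (295,178). The fingers are shut at the bottom centre. I'll move above the pad.

Request:
{"op": "send_rows", "data": {
  "rows": "-5 50 -20 0 0 0 1; -10 102 -60 0 0 0 1; -10 102 -110 0 0 0 1; -10 102 -122 0 0 0 1; -10 102 -122 0 0 0 1; -10 102 -122 0 0 0 1"
}}

```text
time_s: 3.75
ee_pos: [0.5373, 0.1546, 0.1266]
eef_rot: [0.708, 0.003, -0.706, 0.003]
contact_force: [-0.1, -0.4, 0.1]
opening: 0.005
```

```bash
python3 look.py w2; python3 - <<'E'
from h import *
P=np.load("w2.npz")["P"].reshape(-1,3); P=P[~np.isnan(P[:,0])]
# finger-region extents (near TCP, above pad)
o=bot.get_obs();e=o["ee_pos"]
m=(abs(P[:,0]-e[0])<.03)&(abs(P[:,1]-e[1])<.04)&(P[:,2]>e[2]-.02)&(P[:,2]<e[2]+.04); q=P[m]
for z in np.arange(-.012,.04,.004):
    s=q[abs(q[:,2]-e[2]-z)<.002]
    if len(s): print(round(z,3),len(s),(s.min(0)-e).round(4),(s.max(0)-e).round(4))
E
```

```text
[0.5373 0.1546 0.1266] 0.005045638316838043 [-0.19  0.55 -0.22  1.86  0.17  0.74 -2.07] [[0.003, 0.008, -1.0], [0.001, -1.0, -0.008], [-1.0, -0.001, -0.003]]
carriage 0.61 [290. 113. 356. 247.] [0.5832 0.1555 0.0758] [[0.5408, 0.1386, 0.0565], [0.6114, 0.1727, 0.102]]
flip_arm 0.65 [307. 150. 339. 241.] [0.5652 0.1554 0.0974] [[0.5394, 0.1467, 0.0624], [0.5862, 0.164, 0.1024]]
flip_arm 0.58 [398. 184. 640. 231.] [ 0.5417 -0.003   0.0423] [[0.5255, -0.0989, 0.0209], [0.553, 0.0888, 0.0437]]
thumb_pad 0.78 [309. 166. 336. 246.] [0.5606 0.155  0.0981] [[0.5393, 0.1466, 0.0947], [0.5835, 0.164, 0.1025]]
batten 0.94 [308. 344. 482. 382.] [0.3444 0.0159 0.0198] [[0.3381, -0.0128, 0.0015], [0.3627, 0.1728, 0.0255]]
batten 0.81 [398. 184. 640. 233.] [ 0.5417 -0.003   0.0423] [[0.5253, -0.0988, 0.0202], [0.5529, 0.0887, 0.0437]]
hinge 0.73 [288. 113. 354. 246.] [0.583  0.1557 0.0757] [[0.5396, 0.1387, 0.0193], [0.6114, 0.173, 0.1021]]
-0.008 12 [ 0.0102 -0.0089 -0.0068] [ 0.0124  0.008  -0.006 ]
-0.004 143 [ 0.0087 -0.0124 -0.006 ] [ 0.013   0.0126 -0.002 ]
0.0 175 [ 0.01   -0.0139 -0.002 ] [0.0128 0.0134 0.002 ]
0.004 217 [ 0.0099 -0.0149  0.002 ] [0.0132 0.0138 0.006 ]
0.008 233 [ 0.0099 -0.0151  0.006 ] [0.0131 0.0141 0.01  ]
0.012 318 [-0.0074 -0.0153  0.01  ] [0.0128 0.0144 0.014 ]
0.016 348 [-0.001  -0.0158  0.014 ] [0.013  0.0148 0.018 ]
0.02 292 [ 0.0029 -0.0163  0.018 ] [0.0128 0.0153 0.022 ]
0.024 330 [ 0.0088 -0.0165  0.022 ] [0.0133 0.0155 0.026 ]
0.028 269 [ 0.0097 -0.0165  0.026 ] [0.013  0.0157 0.03  ]
0.032 233 [-0.0001 -0.0109  0.03  ] [0.0128 0.0101 0.034 ]
0.036 372 [-0.0001 -0.0106  0.034 ] [0.0129 0.0098 0.038 ]
```

View pics/w2.png

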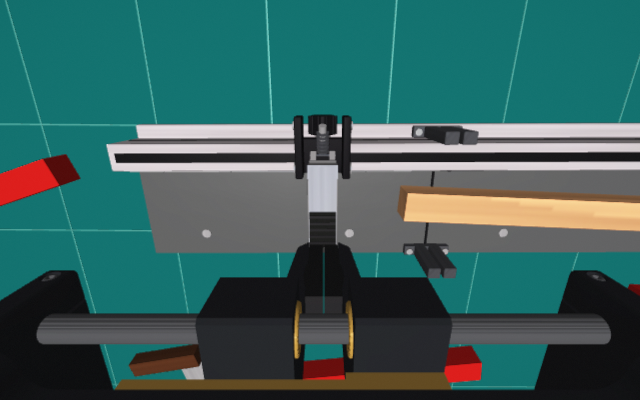

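The pad at (322,228) lies directly ahead of the fingers. I'll lower until I get light contact.

Request:
{"op": "send_rows", "data": {
  "rows": "-2 0 -8 0 0 0 1; -2 0 -12 0 0 0 1; -2 0 -14 0 0 0 1; -2 0 -15 0 0 0 1; -2 0 -16 0 0 0 1; -2 0 -16 0 0 0 1"
}}

```text
time_s: 4.8
ee_pos: [0.5337, 0.1552, 0.1091]
eef_rot: [0.707, 0.003, -0.707, 0.003]
contact_force: [-3.5, 0.1, 4.0]
opening: 0.002
```

Request:
{"op": "send_rows", "data": {
  "rows": "-1.5 0 -1.5 0 0 0 1; -3 0 -3 0 0 0 1; -4 0 -5 0 0 0 1; -5 0 -6.5 0 0 0 1"
}}

```text
time_s: 5.3
ee_pos: [0.5289, 0.1552, 0.1022]
eef_rot: [0.707, 0.003, -0.707, 0.003]
contact_force: [-0.2, 0.0, 3.6]
opening: 0.008
```

Request:
{"op": "send_rows", "data": {
  "rows": "-1.2 0 -2 0 0 0 1; -2.3 0 -4 0 0 0 1; -3.3 0 -5.8 0 0 0 1; -4.2 0 -8 0 0 0 1; -5 0 -10 0 0 0 1; -5.7 0 -12 0 0 0 1; -6.2 0 -14 0 0 0 1; -6.6 0 -15.5 0 0 0 1"
}}

```text
time_s: 6.3
ee_pos: [0.5218, 0.1552, 0.0865]
eef_rot: [-0.707, -0.003, 0.707, -0.004]
contact_force: [0.7, 1.0, 3.0]
opening: 0.001
```

Request:
{"op": "send_rows", "data": {
  "rows": "-0.4 0 -2.5 0 0 0 1; -0.9 0 -5 0 0 0 1; -1.2 0 -8 0 0 0 1; -1.2 0 -10.5 0 0 0 1; -1.1 0 -13 0 0 0 1; -0.8 0 -16 0 0 0 1; -0.4 0 -18.5 0 0 0 1; 0 0 -21 0 0 0 1"
}}

```text
time_s: 7.3
ee_pos: [0.522, 0.1551, 0.0654]
eef_rot: [-0.707, -0.003, 0.707, -0.003]
contact_force: [-0.5, 0.1, 0.7]
opening: 0.006
```

Request:
{"op": "send_rows", "data": {
  "rows": "-15 0 5 0 0 0 1; -20 -10 50 0 0 0 1; -10 -50 100 0 0 0 1; 0 -100 110 0 0 0 1; 0 -110 110 0 0 0 1; 0 -110 110 0 0 0 1"
}}

```text
time_s: 8.05
ee_pos: [0.521, 0.045, 0.1755]
eef_rot: [-0.707, -0.003, 0.707, -0.003]
contact_force: [0.1, 0.7, -0.2]
opening: 0.003
```

```bash
python3 look.py w3; cat > fit.py <<'E'
import sys
from h import *
P=np.load(sys.argv[1]+".npz")["P"].reshape(-1,3); P=P[~np.isnan(P[:,0])]
m=(P[:,0]>.50)&(P[:,0]<.5715)&(P[:,1]>-.25)&(P[:,1]<.1445)&(abs(P[:,2]-.0423)<.0025)
b=P[m]
n,l,st,ce=cv2.connectedComponentsWithStats(np.uint8(cv2.dilate(np.uint8(np.histogram2d(b[:,0],b[:,1],bins=[np.arange(.5,.58,.001),np.arange(-.25,.16,.001)])[0]>0),np.ones((3,3)))))
k=1+st[1:,4].argmax(); ii=((b[:,0]-.5)/.001).astype(int); jj=((b[:,1]+.25)/.001).astype(int); b=b[l[ii,jj]==k]
for y in np.linspace(b[:,1].min()+.01,b[:,1].max()-.01,6):
    s=b[abs(b[:,1]-y)<.004]
    if len(s): print("batten y %.3f x"%y,np.percentile(s[:,0],[2,98]).round(4),"fence x %.4f"%(.5745-.0095*y))
print("y ends",b[:,1].min().round(4),b[:,1].max().round(4))
E
python3 fit.py w3
```

```text
[0.521  0.045  0.1755] 0.003266231970420757 [ 0.02  0.43 -0.23  1.92  0.13  0.8  -1.85] [[-0.001, 0.009, -1.0], [0.0, -1.0, -0.009], [-1.0, -0.0, 0.001]]
carriage 0.7 [154.  88. 223. 169.] [0.586  0.1523 0.0721] [[0.5532, 0.1371, 0.0305], [0.6112, 0.172, 0.0792]]
flip_arm 0.97 [171. 117. 221. 164.] [0.5666 0.1512 0.0723] [[0.5518, 0.1458, 0.0233], [0.589, 0.1637, 0.0798]]
flip_arm 0.51 [277. 159. 532. 196.] [ 0.5397 -0.03    0.0424] [[0.5241, -0.1455, 0.0223], [0.5524, 0.0838, 0.0438]]
thumb_pad 0.87 [199. 140. 222. 164.] [0.5602 0.1463 0.0445] [[0.55, 0.1456, 0.0184], [0.566, 0.158, 0.0701]]
thumb_pad 0.44 [154.  89. 223. 168.] [0.586  0.1522 0.0721] [[0.5533, 0.1371, 0.0315], [0.6111, 0.1716, 0.0792]]
batten 0.86 [461. 248. 535. 388.] [ 0.382  -0.1633  0.0238] [[0.2435, -0.1844, 0.0015], [0.4442, -0.1508, 0.0257]]
batten 0.76 [277. 154. 536. 197.] [ 0.5396 -0.0309  0.0424] [[0.5241, -0.1451, 0.0233], [0.5525, 0.084, 0.0438]]
hinge 0.65 [154.  87. 220. 170.] [0.5861 0.1524 0.0721] [[0.5533, 0.1371, 0.0278], [0.6117, 0.1722, 0.0792]]
batten y -0.141 x [0.5217 0.545 ] fence x 0.5758
batten y -0.097 x [0.5232 0.5466] fence x 0.5754
batten y -0.053 x [0.525  0.5481] fence x 0.5750
batten y -0.009 x [0.5265 0.5499] fence x 0.5746
batten y 0.035 x [0.5279 0.5516] fence x 0.5742
batten y 0.079 x [0.5303 0.5532] fence x 0.5737
y ends -0.1512 0.089
```

View pics/w3.png

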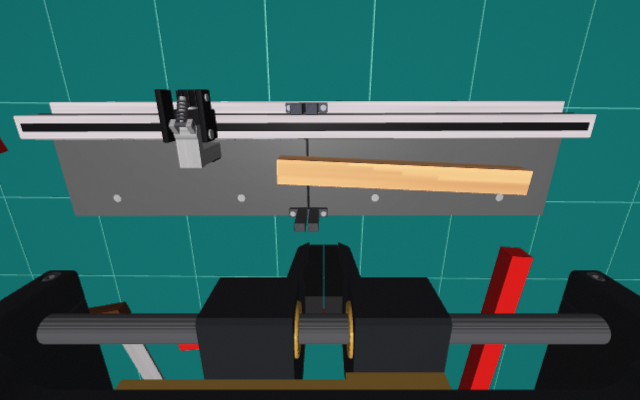

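The stop arm is fully down, with its leg at (195,150). The batten runs from (277,170) to (530,185), turned by about 2.7° and 20–30 mm off the fence. I'll go down in front of its middle.

Request:
{"op": "send_rows", "data": {
  "rows": "-26 -50 -20 0 0 0 1; -28 -80 -60 0 0 0 1; -28 -80 -110 0 0 0 1; -28 -80 -135 0 0 0 1; -28 -80 -141 0 0 0 1; -28 -80 -141 0 0 0 1"
}}

```text
time_s: 9.1
ee_pos: [0.4944, -0.0343, 0.035]
eef_rot: [0.707, 0.004, -0.707, 0.004]
contact_force: [-0.0, 0.0, 0.2]
opening: 0.007
```

Request:
{"op": "send_rows", "data": {
  "rows": "8 0 0 0 0 0 1; 14 0 0 0 0 0 1; 18 0 0 0 0 0 1; 22 0 0 0 0 0 1; 26 0 0 0 0 0 1; 30 0 0 0 0 0 1; 34 0 0 0 0 0 1; 37 0 0 0 0 0 1"
}}

```text
time_s: 10.1
ee_pos: [0.5313, -0.0348, 0.0347]
eef_rot: [0.707, 0.003, -0.707, 0.003]
contact_force: [-0.3, -0.4, 0.2]
opening: 0.005
```

Request:
{"op": "send_rows", "data": {
  "rows": "2 0 0 0 0 0 1; 3 0 0 0 0 0 1; 4 0 0 0 0 0 1; 5 0 0 0 0 0 1; 5 0 0 0 0 0 1"
}}

```text
time_s: 10.72
ee_pos: [0.5362, -0.0348, 0.0347]
eef_rot: [0.707, 0.003, -0.707, 0.003]
contact_force: [-0.5, -0.4, 0.1]
opening: 0.005
```

Request:
{"op": "send_rows", "data": {
  "rows": "1 0 0 0 0 0 1; 2 0 0 0 0 0 1; 3 0 0 0 0 0 1; 3 0 0 0 0 0 1"
}}

```text
time_s: 11.22
ee_pos: [0.5392, -0.0348, 0.0347]
eef_rot: [0.707, 0.003, -0.707, 0.003]
contact_force: [-0.5, 0.3, 0.3]
opening: 0.008
```

Request:
{"op": "send_rows", "data": {
  "rows": "1 0 0 0 0 0 1; 1 0 0 0 0 0 1"
}}

```text
time_s: 11.48
ee_pos: [0.5397, -0.0348, 0.0346]
eef_rot: [-0.707, -0.003, 0.707, -0.004]
contact_force: [-1.2, 0.3, 0.8]
opening: 0.007
```

Request:
{"op": "send_rows", "data": {
  "rows": "1 0 0 0 0 0 1; 1 0 0 0 0 0 1"
}}

```text
time_s: 11.72
ee_pos: [0.5398, -0.0349, 0.0345]
eef_rot: [-0.706, -0.003, 0.708, -0.004]
contact_force: [-4.5, -1.0, 3.6]
opening: 0.007
```

The batten is flush at about 4.5 N. I'll lift and go round to the tail, with a look on the way.

Request:
{"op": "send_rows", "data": {
  "rows": "-12 0 0 0 0 0 1; -14 0 20 0 0 0 1; -10 -20 70 0 0 0 1; 0 -80 90 0 0 0 1; 20 -140 90 0 0 0 1; 20 -147 90 0 0 0 1; 20 -147 90 0 0 0 1"
}}

```text
time_s: 12.6
ee_pos: [0.5607, -0.1819, 0.1244]
eef_rot: [0.707, 0.003, -0.707, 0.003]
contact_force: [-0.0, 0.9, 0.2]
opening: 0.002
```

```bash
python3 look.py w4 | grep -v "hinge\|thumb"; python3 fit.py w4
```

```text
[ 0.5607 -0.1819  0.1244] 0.002442373972068395 [ 0.38  0.6  -0.19  1.78  0.16  0.78 -1.45] [[0.0, 0.009, -1.0], [0.0, -1.0, -0.009], [-1.0, -0.0, -0.0]]
carriage 0.69 [  1. 148. 333. 296.] [ 0.5645 -0.0488  0.0188] [[0.4928, -0.1829, 0.0112], [0.6049, 0.1034, 0.0516]]
carriage 0.47 [  0. 199. 288. 222.] [ 0.5619 -0.0382  0.0424] [[0.5513, -0.1479, 0.0408], [0.5723, 0.0706, 0.0437]]
batten 0.68 [303. 306. 325. 376.] [ 0.3879 -0.1737  0.0245] [[0.3643, -0.1841, 0.0231], [0.4101, -0.1632, 0.0256]]
batten 0.64 [114. 360. 179. 387.] [0.3579 0.0157 0.0111] [[0.3481, -0.0152, 0.0017], [0.3626, 0.0568, 0.0233]]
batten y -0.140 x [0.5524 0.5712] fence x 0.5758
batten y -0.099 x [0.552 0.571] fence x 0.5754
batten y -0.057 x [0.5517 0.5713] fence x 0.5750
batten y -0.015 x [0.5517 0.5711] fence x 0.5746
batten y 0.027 x [0.5512 0.5709] fence x 0.5742
batten y 0.069 x [0.5509 0.5703] fence x 0.5738
y ends -0.1505 0.0787
```

Request:
{"op": "send_rows", "data": {
  "rows": "1 0 -40 0 0 0 1; 1 0 -75 0 0 0 1; 1 0 -88 0 0 0 1; 1 0 -90 0 0 0 1; 1 0 -90 0 0 0 1"
}}

```text
time_s: 13.52
ee_pos: [0.563, -0.1819, 0.0358]
eef_rot: [0.708, 0.003, -0.706, 0.004]
contact_force: [-0.1, -0.4, 0.3]
opening: 0.004
```

Request:
{"op": "send_rows", "data": {
  "rows": "0 6 0 0 0 0 1; 0 12 0 0 0 0 1; 0 17 0 0 0 0 1; 0 22 0 0 0 0 1; 0 27 0 0 0 0 1; 0 32 0 0 0 0 1; 0 37 0 0 0 0 1; 0 42 0 0 0 0 1"
}}

```text
time_s: 14.52
ee_pos: [0.562, -0.1395, 0.0347]
eef_rot: [-0.707, -0.003, 0.707, -0.003]
contact_force: [1.0, -0.1, 0.8]
opening: 0.007
```

Request:
{"op": "send_rows", "data": {
  "rows": "0 4 0 0 0 0 1; 0 8 0 0 0 0 1; 0 12 0 0 0 0 1; 0 16 0 0 0 0 1; 0 20 0 0 0 0 1; 0 23 0 0 0 0 1; 0 25 0 0 0 0 1; 0 26 0 0 0 0 1"
}}

```text
time_s: 15.52
ee_pos: [0.562, -0.1136, 0.0347]
eef_rot: [-0.707, -0.004, 0.707, -0.003]
contact_force: [-0.3, -0.0, -0.2]
opening: 0.003
```

```bash
python3 - <<'E'
from h import *
c=camera("scene"); P=pts(c); save(c,"s2.png"); im=c["image"][130:260,230:390,::-1]; cv2.imwrite("pics/s2c.png",cv2.resize(im,None,fx=4,fy=4,interpolation=2))
E
python3 look.py w5 | head -1; python3 fit.py w5
```

```text
[ 0.562  -0.1135  0.0347] -0.0007241512206872268 [ 0.24  0.72 -0.16  1.85  0.19  0.59 -1.6 ] [[-0.0, 0.01, -1.0], [0.0, -1.0, -0.01], [-1.0, -0.0, 0.0]]
batten y -0.088 x [0.5609 0.571 ] fence x 0.5753
batten y -0.061 x [0.5572 0.5704] fence x 0.5751
batten y -0.035 x [0.5513 0.5698] fence x 0.5748
batten y -0.008 x [0.5506 0.5696] fence x 0.5746
batten y 0.019 x [0.564  0.5696] fence x 0.5743
batten y 0.045 x [0.5516 0.5689] fence x 0.5741
y ends -0.0982 0.0553
```

View pics/s2c.png

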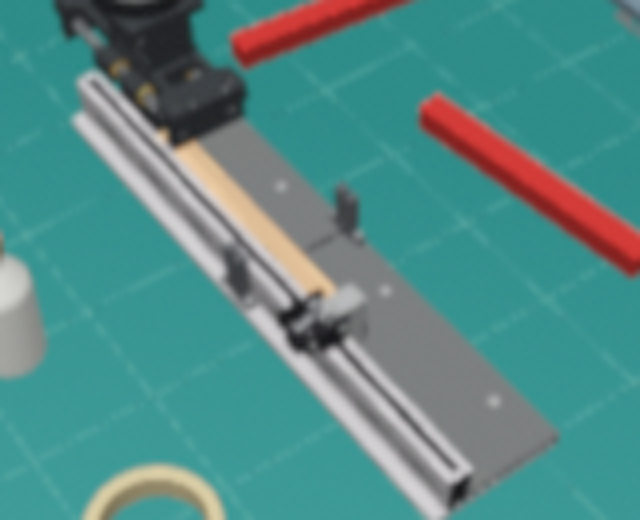

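The batten lies along the fence with its head a few mm short of the lowered stop (crop about (335,290)). I'll close slowly.

Request:
{"op": "send_rows", "data": {
  "rows": "0 1 0 0 0 0 1; 0 2 0 0 0 0 1; 0 2 0 0 0 0 1"
}}

```text
time_s: 16.25
ee_pos: [0.5621, -0.1117, 0.0347]
eef_rot: [0.707, 0.004, -0.707, 0.003]
contact_force: [0.1, -0.2, -0.0]
opening: 0.004
```

Request:
{"op": "send_rows", "data": {
  "rows": "0 0.5 0 0 0 0 1; 0 1 0 0 0 0 1; 0 1 0 0 0 0 1"
}}

```text
time_s: 16.62
ee_pos: [0.562, -0.1108, 0.0347]
eef_rot: [-0.707, -0.003, 0.707, -0.003]
contact_force: [-0.3, 0.0, 0.6]
opening: 0.002
```

Request:
{"op": "send_rows", "data": {
  "rows": "0 0.5 0 0 0 0 1; 0 1 0 0 0 0 1; 0 1 0 0 0 0 1"
}}

```text
time_s: 17.0
ee_pos: [0.562, -0.1097, 0.0347]
eef_rot: [-0.707, -0.004, 0.707, -0.003]
contact_force: [0.3, 0.1, -0.0]
opening: 0.002
```

Request:
{"op": "send_rows", "data": {
  "rows": "0 0.5 0 0 0 0 1; 0 0.7 0 0 0 0 1; 0 0.7 0 0 0 0 1"
}}

```text
time_s: 17.38
ee_pos: [0.562, -0.1091, 0.0347]
eef_rot: [-0.707, -0.003, 0.707, -0.003]
contact_force: [-0.0, 0.1, -0.1]
opening: 0.006
```

Request:
{"op": "send_rows", "data": {
  "rows": "0 0.4 0 0 0 0 1; 0 0.7 0 0 0 0 1; 0 0.7 0 0 0 0 1"
}}

```text
time_s: 17.75
ee_pos: [0.562, -0.1084, 0.0347]
eef_rot: [-0.707, -0.003, 0.707, -0.003]
contact_force: [-0.2, -1.0, -0.1]
opening: 0.006
```

Request:
{"op": "send_rows", "data": {
  "rows": "0 0.3 0 0 0 0 1; 0 0.5 0 0 0 0 1; 0 0.5 0 0 0 0 1"
}}

```text
time_s: 18.12
ee_pos: [0.562, -0.1084, 0.0347]
eef_rot: [0.707, 0.003, -0.707, 0.003]
contact_force: [0.0, -1.8, -0.2]
opening: 0.004
```

Request:
{"op": "send_rows", "data": {
  "rows": "0 0.3 0 0 0 0 1; 0 0.5 0 0 0 0 1; 0 0.5 0 0 0 0 1"
}}

```text
time_s: 18.5
ee_pos: [0.562, -0.1082, 0.0348]
eef_rot: [0.707, 0.003, -0.707, 0.004]
contact_force: [-0.1, -5.2, 0.2]
opening: 0.005
```

That's 5.2 N against the stop. I'll back off and check.

Request:
{"op": "send_rows", "data": {
  "rows": "0 -4 0 0 0 0 1; 0 -15 0 0 0 0 1; -5 -20 30 0 0 0 1; -20 0 80 0 0 0 1; -50 50 120 0 0 0 1; -70 100 150 0 0 0 1; -70 125 150 0 0 0 1; -70 125 150 0 0 0 1"
}}

```text
time_s: 19.5
ee_pos: [0.4921, 0.0202, 0.1855]
eef_rot: [0.708, 0.006, -0.707, 0.005]
contact_force: [0.2, -0.4, -1.1]
opening: 0.002
```

```bash
sed -i 's/.5715)/.5765)/' fit.py; python3 look.py w6 | grep -v hinge; python3 fit.py w6; python3 - <<'E'
import cv2; im=cv2.imread("pics/w6.png"); cv2.imwrite("pics/w6c.png",cv2.resize(im[60:240,130:530],None,fx=2,fy=2,interpolation=2))
E
```

```text
[0.4921 0.0202 0.1855] 0.0024536361776228933 [ 0.07  0.37 -0.25  1.99  0.12  0.79 -1.8 ] [[0.001, 0.015, -1.0], [0.001, -1.0, -0.015], [-1.0, -0.001, -0.001]]
carriage 0.66 [122.  49. 193. 127.] [0.5861 0.1526 0.0722] [[0.5534, 0.1369, 0.0462], [0.6113, 0.1723, 0.079]]
carriage 0.4 [  1.  46. 568. 201.] [0.5466 0.0727 0.0188] [[0.4912, -0.1794, 0.0117], [0.6042, 0.3001, 0.0744]]
flip_arm 0.58 [138.  79. 189. 127.] [0.5686 0.1519 0.0723] [[0.5522, 0.1458, 0.0436], [0.5886, 0.1635, 0.0801]]
thumb_pad 0.58 [148. 108. 190. 130.] [0.5594 0.1498 0.0686] [[0.5526, 0.1456, 0.0196], [0.5661, 0.1624, 0.0735]]
batten 0.73 [187. 101. 454. 133.] [0.5621 0.0244 0.0424] [[0.5504, -0.0883, 0.0409], [0.5737, 0.1405, 0.0439]]
batten 0.59 [160. 294. 324. 312.] [0.3351 0.1913 0.019 ] [[0.3282, 0.164, 0.0024], [0.3403, 0.2215, 0.0253]]
batten y -0.084 x [0.5519 0.5748] fence x 0.5753
batten y -0.040 x [0.5513 0.5742] fence x 0.5749
batten y 0.004 x [0.5506 0.5735] fence x 0.5745
batten y 0.047 x [0.5499 0.5729] fence x 0.5741
batten y 0.091 x [0.5502 0.5722] fence x 0.5736
batten y 0.134 x [0.5496 0.5716] fence x 0.5732
y ends -0.0937 0.1445
```

View pics/w6c.png

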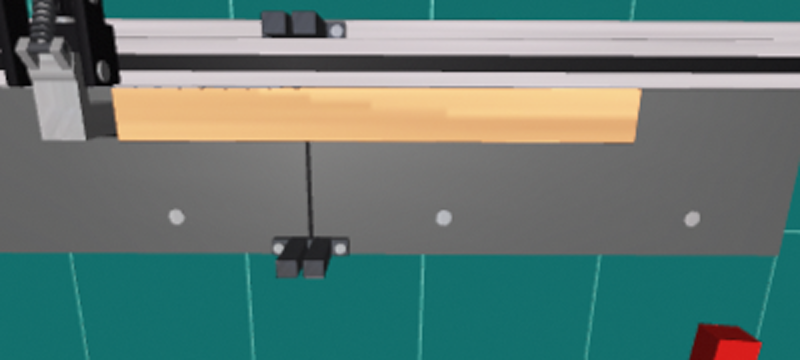

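The batten is against the stop, with a hairline gap of about 1 mm or less to the fence towards the head, near crop (120–300, 88). I'll give it a light front push to make it flush again.

Request:
{"op": "send_rows", "data": {
  "rows": "23 -5 -50 0 0 0 1; 23 -5 -110 0 0 0 1; 23 -5 -145 0 0 0 1; 23 -5 -150 0 0 0 1; 32 -5 -150 0 0 0 1; 38 -5 -150 0 0 0 1; 43 -5 -150 0 0 0 1; 45 -5 -150 0 0 0 1"
}}

```text
time_s: 20.8
ee_pos: [0.538, 0.0126, 0.0355]
eef_rot: [0.708, 0.003, -0.707, 0.003]
contact_force: [0.7, 0.5, 0.4]
opening: 0.006
```

Request:
{"op": "send_rows", "data": {
  "rows": "0.5 0 0 0 0 0 1; 1 0 0 0 0 0 1; 1 0 0 0 0 0 1"
}}

```text
time_s: 21.18
ee_pos: [0.5379, 0.0126, 0.0347]
eef_rot: [-0.707, -0.003, 0.707, -0.003]
contact_force: [0.2, -0.3, 0.0]
opening: 0.008
```

Request:
{"op": "send_rows", "data": {
  "rows": "0.5 0 0 0 0 0 1; 1 0 0 0 0 0 1; 1 0 0 0 0 0 1"
}}

```text
time_s: 21.55
ee_pos: [0.5391, 0.0126, 0.0347]
eef_rot: [0.707, 0.003, -0.707, 0.003]
contact_force: [0.2, 0.8, -0.6]
opening: 0.003
```

Request:
{"op": "send_rows", "data": {
  "rows": "0.5 0 0 0 0 0 1; 0.7 0 0 0 0 0 1; 0.7 0 0 0 0 0 1"
}}

```text
time_s: 21.92
ee_pos: [0.5392, 0.0125, 0.0346]
eef_rot: [-0.707, -0.003, 0.707, -0.004]
contact_force: [-2.6, 0.1, 1.7]
opening: 0.006
```

Request:
{"op": "send_rows", "data": {
  "rows": "0.3 0 0 0 0 0 1; 0.4 0 0 0 0 0 1"
}}

```text
time_s: 22.18
ee_pos: [0.5392, 0.0125, 0.0346]
eef_rot: [-0.706, -0.003, 0.708, -0.004]
contact_force: [-5.6, 0.0, 4.2]
opening: 0.001
```

Request:
{"op": "send_rows", "data": {
  "rows": "-3 0 0 0 0 0 1; -12 0 0 0 0 0 1; -20 0 20 0 0 0 1; -30 10 70 0 0 0 1; -45 60 120 0 0 0 1; -50 90 150 0 0 0 1; -50 90 150 0 0 0 1; -50 90 150 0 0 0 1"
}}

```text
time_s: 23.18
ee_pos: [0.4898, 0.1015, 0.1842]
eef_rot: [-0.707, -0.003, 0.707, -0.004]
contact_force: [-0.0, 0.6, -0.3]
opening: 0.006
```

```bash
python3 look.py w7 | grep -v hinge; python3 fit.py w7; python3 - <<'E'
import cv2; im=cv2.imread("pics/w7.png"); cv2.imwrite("pics/w7c.png",cv2.resize(im[60:200,200:500],None,fx=2.6,fy=2.6,interpolation=2))
E
```

```text
[0.4898 0.1015 0.1842] 0.006277567792285514 [-0.08  0.38 -0.26  1.97  0.13  0.8  -1.98] [[-0.0, 0.009, -1.0], [-0.001, -1.0, -0.009], [-1.0, 0.001, 0.0]]
carriage 0.83 [226.  45. 285. 128.] [0.5867 0.154  0.0726] [[0.5537, 0.1374, 0.0487], [0.6111, 0.173, 0.0794]]
flip_arm 0.75 [243.  76. 276. 126.] [0.5707 0.1542 0.0726] [[0.552, 0.1461, 0.0465], [0.5896, 0.1643, 0.0802]]
thumb_pad 0.73 [252. 110. 277. 126.] [0.5578 0.1462 0.0567] [[0.553, 0.146, 0.0422], [0.5652, 0.1603, 0.0732]]
thumb_pad 0.39 [226.  43. 284. 130.] [0.5868 0.1538 0.0725] [[0.5535, 0.1374, 0.0116], [0.6119, 0.1731, 0.0794]]
batten 0.85 [278.  98. 542. 135.] [0.5621 0.0242 0.0424] [[0.5503, -0.0888, 0.0409], [0.5738, 0.1408, 0.0439]]
batten 0.85 [497. 220. 585. 388.] [ 0.3679 -0.1626  0.0237] [[0.2118, -0.1844, 0.0012], [0.4441, -0.149, 0.0258]]
batten y -0.084 x [0.5515 0.575 ] fence x 0.5753
batten y -0.040 x [0.5511 0.5746] fence x 0.5749
batten y 0.003 x [0.5506 0.5734] fence x 0.5745
batten y 0.047 x [0.5503 0.573 ] fence x 0.5741
batten y 0.091 x [0.5499 0.5726] fence x 0.5736
batten y 0.134 x [0.5494 0.5721] fence x 0.5732
y ends -0.0942 0.1445
```

View pics/w7c.png

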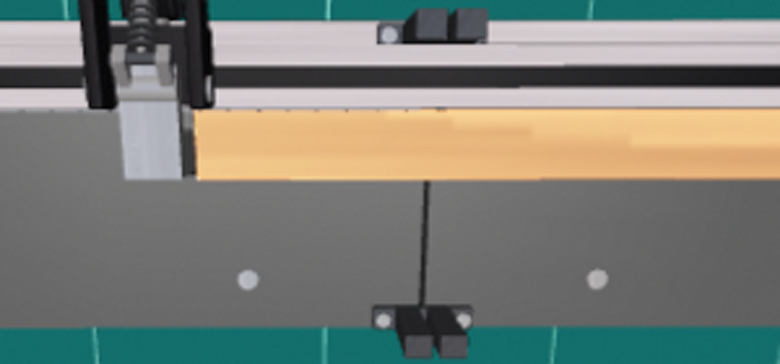

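```bash
python3 -c "
from h import *
print(bot.get_obs()['contact_force']); print(finish_job())"
```

```text
[-0.40420584  0.23994975 -0.99838445]
the job is handed in; nothing more can be done
None
```

The job is handed in at about 23 s: the stop arm is down and the batten lies flush against the fence with its end at the stop.

- **Stop arm:** I tipped it along the pad's arc. The highest force I read was about 5 N, and it dropped to about 1 N as the arm snapped. The pictures afterwards showed the arm fully down.
- **Batten:** I slid it flush to the fence, then along to the stop, where the last push read 5.2 N. The next look showed up to 1 mm of gap at the fence near the head. I closed it with a second front push that read 5.6 N.
- **Last checks:**
  - The batten's front face is parallel to the fence: both slopes are about -0.0096.
  - The tail is at y = -0.094, which puts the head at 0.146, right at the stop face.
  - The stop face read 0.1458 before pushing and 0.1461 after, so it had not moved within measuring error.
  - The gripper was clear of everything.

**Checks that disagreed or were not done:**
- The batten's visible top edge at the head read 0.1445, about 1.5 mm short of the stop face. It read the same straight after the 5 N push, so I took it as an edge effect in the depth image.
- The tail read 0.5 mm further back after the second front push, which I took as noise. I did not push against the stop again.
- I did not re-measure the glue, tape, offcut and square at the end, but no move went near them.

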